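Put the balance weights back in their case

ROBOT

A 6-joint arm with a two-finger parallel gripper is mounted at the origin on the work surface. World frame = base frame: x ahead of the robot, y to its left, z up, the work surface at z = 0. Lengths are in m, angles in degrees, forces in N, time in s.
With the tool pointing down it reaches from about 0.4 to 0.825 m from the base axis. Payload 7 kg.
Tool frame: the origin (TCP) lies at the very end of the fingers, on their centre line; the grasp point (between the pads) lies 19 mm behind it; z points along the fingers, y is the line along which they close (so a half turn about z gives the same grasp; the last joint's range is limited). The gripper opens to 88 mm and grips with 3 to 60 N. Pads are 19 mm wide; open, the fingers measure 130 mm over their backs; the gripper's body (78 mm by 193 mm) begins 47 mm behind the grasp point.
Start: joints at [-60.728, 20.546, 0.682, 0, -70.136, -16.507], TCP at [0.149, -0.658, 0.227] pointing down, gripper open.
Joint ranges: [-176.03, 176.03], [-82.01, 121.73], [-58.28, 71.71], [-173.87, 95.51], [-174.79, -0.11], [-173.66, 173.66]. Speed limits (degrees/s): [136.94, 136.94, 172.46, 180, 180, 180].

INTERFACE

Orientations are given as [roll, pitch, yaw] about the fixed x, y, z axes, in that order (R = Rz(yaw) Ry(pitch) Rx(roll)).
In Python, from plant import r gives the robot as it stands. The module is installed in compiled form; this text tells all that it offers.
- The arm moves only by the tool jog_arm, never from a script. Its arguments are lists of equal length, an entry for each row: "travel": the shift along the tool's x, y, z each as a share of 50 cm, from -1 to 1, a list of three; "dr": the turn, a rotation vector about the tool's x, y, z each as a share of 360 degrees, from -1 to 1, a list of three; "claw": the opening, from 0 (shut) to 1 (fully open). A call has exactly 10 rows; each row is the pose to reach, as a shift and turn from the pose commanded when the call began, along the tool's axes at that moment, turning the shorter way round; what a row does not reach only later rows make up. A row lasts 1/8 s, in which the tool goes at most 62.5 mm and 10.7 degrees, less where a joint would pass 70% of its speed; a pose out of reach is approached as far as the arm can. A call with a number of a shift or a turn outside -1 to 1 is refused whole. A call with a gripper value outside its range is refused whole. The fingers move at their own pace and stop on an object; "newtons" is the grip in N (left out, the last holds). Time passes only in rows, so rows that repeat a pose let the fingers close, or fill a call up. It gives the time, the measured TCP pose, the force, the opening and the grip force at its end, in the units of the state.
- r.get_state(): the state, without advancing time (a new reading comes with each control period).
- r.capture(name): name is "side" or "top" or "wrist"; returns a dict with "pixels" (420x560x3 uint8, red, green, blue), "range_z" (420x560 float32, m along the optical axis (not along the pixel's ray), 0 where there is no reading), "fx", "fy", "cx", "cy" (pixels), "position" and "attitude" of the camera in the world; the wrist camera has in their place "hand_eye" (4x4, takes a point from camera to tool coordinates, whose origin is the TCP and whose axes are the flange's). Camera axes: x right, y up, looking along -z (the intrinsics and any distortion apply to the point x, -y, -z); pixel columns grow to the right and rows downward; lengths in m; the calibration is good to about 2 mm. The wrist camera is an equidistant fisheye: a pixel r from the principal point sees the ray r / f radians off the axis. A picture is of the moment at which its call begins: read the wrist's pose just before it.
- r.close_job(): hands the job in; it is judged then, once.
Trained networks look in the newest picture that a camera, given by its name, has taken for a name from the list of things; names that differ only in an ending like _2 or _b are one class to them, and where a whole thing is asked for, a point or a joint stands for the part that bears it (a point fixed in the world has none). Each returns a list of dicts, best first, with "conf" (0 to 1); they miss things now and then, are a little off and sometimes report something else, mostly with a low value. They report only what shows in the picture. A call takes as long as a camera call. They do not tell look-alikes from the thing itself.
- r.boxes_of(name, camera): "extent" ([left, top, right, bottom] in pixels, round what is visible of it).
- r.regions_of(name, camera): "pixels" (420x560 bool, what is visible of it) and "extent" ([left, top, right, bottom] in pixels, round what is visible of it).
- r.tip_of(name, camera): "at" ([column, row] in pixels: a listed point, or the origin of a listed thing).
The state is a dict: "time_s": time; "joints": joint angles; "qd": joint speeds; "joint_torque": joint torques, N m; "tcp_pos": TCP position; "eef_rot": TCP orientation; "contact_force": force on the tool from outside, world axes, zero at the start; "moment": the same for the moment, N m; "gripper_width": finger opening in m; "gripper_force": force on a finger pad.
Only numpy, scipy, OpenCV 4.12 (cv2) and the standard library are available. Lean on these libraries where they do the work, as an engineer would, in place of code of your own. Each camera call takes 0.05 s, during which the arm holds its last target. There are 200 camera calls.

TASK

Put the three knobbed balance weights back into the open wooden case, each standing upright in the nest of its own size: the large weight in the widest recess, the medium one in the middle size and the small one in the narrowest. Set them down rather than dropping them, and let go. The two plain cylinders without knobs are test pieces and do not belong in the case: leave them, the bottle and the crucible standing where they are.

Things in the scene. Friction and masses are not known exactly. Their poses are not given: they have to be found in the camera images.
- weight_large: the large balance weight: polished brass cylinder 46 mm in diameter and 40 mm tall, carrying on top a 4 mm tall neck (16 mm in diameter) and a round knob 24 mm in diameter; 58 mm tall over all, about 600 g. Stands upright and loose on the bench. Origin: centre of its underside, z up.
- weight_medium: the medium balance weight: polished brass cylinder 34 mm in diameter and 28 mm tall, carrying on top a 4 mm tall neck (12 mm in diameter) and a round knob 18 mm in diameter; 44 mm tall over all, about 230 g. Stands upright and loose on the bench. Origin: centre of its underside, z up.
- weight_small: the small balance weight: polished brass cylinder 24 mm in diameter and 26 mm tall, carrying on top a 4 mm tall neck (10 mm in diameter) and a round knob 14 mm in diameter; 40 mm tall over all, about 110 g. Stands upright and loose on the bench. Origin: centre of its underside, z up.
- nest_large: nest for the large weight: pale wood block 80 x 80 x 12 mm fixed in the case, with a round dark-floored recess 62 mm wide, 8 mm deep, at its centre. Origin: centre of its underside, 4 mm above the bench; recess floor at z 4 mm, rim at 12 mm. z up, y along the row: nests stand 82 mm apart in any order in a dark wood case 96 x 262 mm, 16 mm high; its open lid (12 mm high) lies on the +x side.
- nest_medium: nest for the medium weight: pale wood block 80 x 80 x 12 mm fixed in the case, with a round dark-floored recess 50 mm wide, 8 mm deep, at its centre. Origin: centre of its underside, 4 mm above the bench; recess floor at z 4 mm, rim at 12 mm. z up, y along the row: nests stand 82 mm apart in any order in a dark wood case 96 x 262 mm, 16 mm high; its open lid (12 mm high) lies on the +x side.
- nest_small: nest for the small weight: pale wood block 80 x 80 x 12 mm fixed in the case, with a round dark-floored recess 40 mm wide, 8 mm deep, at its centre. Origin: centre of its underside, 4 mm above the bench; recess floor at z 4 mm, rim at 12 mm. z up, y along the row: nests stand 82 mm apart in any order in a dark wood case 96 x 262 mm, 16 mm high; its open lid (12 mm high) lies on the +x side.
- slug_large: look-alike: plain brass test cylinder without a knob, 46 mm in diameter and 58 mm tall, flat top. Not a weight; stays where it stands. Origin: centre of its underside, z up.
- slug_medium: look-alike: plain brass test cylinder without a knob, 34 mm in diameter and 44 mm tall, flat top. Not a weight; stays where it stands. Origin: centre of its underside, z up.
- bottle: bystander: white plastic bottle with blue cap, 52 mm in diameter and 110 mm tall, standing loose beside the case. Origin: centre of its underside.
- crucible: bystander: small open white ceramic crucible, 50 mm across the rim and 40 mm tall, standing loose beside the case. Origin: centre of its underside.
Mind the look-alikes: they are no part of the job. Leave any green look-alike of the nest_large alone.

How it is judged (in metres and radians):
At the end, for the whole second after the job is handed in: Each weight stands upright (tilt under 0.12 rad) on the floor of its own nest's recess, within 12 mm of the nest's centre, released and at rest; both plain cylinders, the bottle and the crucible are within 25 mm of where they stood (horizontal distance between weight_large and nest_large below 0.012 m and z of weight_large in the frame of nest_large between 0.001 and 0.007 m and angle between each of weight_large, weight_medium, weight_small's own z axis and vertical below 0.12 rad and linear speed of each of weight_large, weight_medium, weight_small below 0.02 m/s and contact force between each of weight_large, weight_medium, weight_small and the fingers below 0.1 N and horizontal distance between weight_medium and nest_medium below 0.012 m and z of weight_medium in the frame of nest_medium between 0.001 and 0.007 m and horizontal distance between weight_small and nest_small below 0.012 m and z of weight_small in the frame of nest_small between 0.001 and 0.007 m and distance of each of slug_large, slug_medium, bottle, crucible from where it was at the start of the episode below 0.025 m); the robot touches nothing.
It fails at once if a weight is dropped from more than about 25 mm instead of being set down ((height (world z) of weight_large above 0.02 m and linear speed of weight_large above 0.4 m/s and contact force between weight_large and anything else below 0.05 N) or (height (world z) of weight_medium above 0.02 m and linear speed of weight_medium above 0.4 m/s and contact force between weight_medium and anything else below 0.05 N) or (height (world z) of weight_small above 0.02 m and linear speed of weight_small above 0.4 m/s and contact force between weight_small and anything else below 0.05 N)).
It fails at once if a plain cylinder is moved more than 25 mm or tipped ((distance of slug_large from where it was at the start of the episode above 0.025 m or angle between slug_large's own z axis and vertical above 0.35 rad) or (distance of slug_medium from where it was at the start of the episode above 0.025 m or angle between slug_medium's own z axis and vertical above 0.35 rad)).
It fails at once if the bottle or the crucible is moved more than 25 mm or tipped ((distance of bottle from where it was at the start of the episode above 0.025 m or angle between bottle's own z axis and vertical above 0.35 rad) or (distance of crucible from where it was at the start of the episode above 0.025 m or angle between crucible's own z axis and vertical above 0.35 rad)).
It also fails if it takes over 80 s, if anything falls off the work surface, if the arm or the gripper's body presses on something with over 40 N, if the wrist force passes 120 N, or if a joint passes its speed limit or range.

## Working session

There is one attempt and no reset: what is moved stays moved. The work goes in short steps, Python scripts to look and compute and a tool call to move; the robot and the scene stay as the last step left them, time stands still between calls to the robot, and variables do not carry over. Pictures are saved under pics/ and viewed, at most 14 in all, crops included, and the job is handed in when it is done.

Besides the shell and the picture viewer there is one more tool, called after "Call:" in YAML: its name, and indented under it one key for each argument. jog_arm: Moves the arm, as the interface text tells. Its arguments: {"type":"object","properties":{"travel":{"type":"array"},"dr":{"type":"array"},"claw":{"type":"array"},"newtons":{"type":"number"}},"required":["travel","dr","claw"]}

```bash
mkdir -p pics; cat > h.py <<'E'
import numpy as np, cv2
from scipy.spatial.transform import Rotation as R
from plant import r
def att(a):
    a=np.array(a,float)
    if a.shape==(3,3): return a
    if a.size==4: return R.from_quat(a).as_matrix()
    return R.from_euler('xyz',a,degrees=True).as_matrix()
def cloud(c):
    z=c['range_z'].astype(float); v,u=np.mgrid[:z.shape[0],:z.shape[1]]
    P=np.stack([(u-c['cx'])/c['fx']*z,-(v-c['cy'])/c['fy']*z,-z],-1)
    return P@att(c['attitude']).T+np.array(c['position'])
E
python3 - <<'E'
from h import *
print(r.get_state())
for n in ['top','side']:
    c=r.capture(n); cv2.imwrite(f'pics/{n}0.png',c['pixels'][...,::-1])
    print(n,c.keys(),c['fx'],c['cx'],c['cy'],c['position'],c['attitude'])
    P=cloud(c); np.save(n+'0.npy',P)
    for t in ['weight_large','weight_medium','weight_small','nest_large','nest_medium','nest_small','slug_large','slug_medium','bottle','crucible']:
        for d in r.regions_of(t,n)[:5]:
            m=d['pixels']&(c['range_z']>0); q=P[m]
            if len(q): 
                top=q[q[:,2]>np.percentile(q[:,2],95)-.004]
                print(t,round(d['conf'],2),np.round(d['extent']),'med',q.mean(0).round(3),'top',((top.min(0)+top.max(0))/2).round(3),m.sum())
E
```

```text
{'time_s': 0.0, 'joints': array([-6.07271332e+01,  2.05925052e+01,  6.33790920e-01, -2.06339154e-02,
       -7.01365253e+01, -1.65066335e+01]), 'qd': array([ 0.03714588, -0.09213089, -0.01225932, -0.04140181, -0.01298847,
       -0.01843071]), 'joint_torque': array([-2.35414765e-03, -5.82719207e+01,  2.93051201e+01,  6.99707866e+00,
        7.05183222e-03, -1.63949671e-04]), 'tcp_pos': array([ 0.1490199 , -0.65783694,  0.22560913]), 'eef_rot': array([ 1.79903174e+02, -8.46508676e-03, -1.67240787e+02]), 'contact_force': array([-0.10700128,  0.14465361, -0.39199792]), 'moment': array([ 0.00493366, -0.03136802,  0.01160478]), 'gripper_force': 0.0, 'gripper_width': 0.08767293797748334}
top dict_keys(['pixels', 'range_z', 'fx', 'fy', 'cx', 'cy', 'position', 'attitude']) 535.9218326739102 282.53777206742126 211.44663199586017 [ 0.33959142 -0.01141623  1.40853311] [  8.07328259   1.06176102 -89.49738464]
weight_large 0.77 [282. 239. 299. 256.] med [ 0.445 -0.001  0.044] top [ 0.447 -0.002  0.061] 248
weight_medium 0.49 [195. 246. 208. 261.] med [0.426 0.223 0.034] top [0.427 0.226 0.048] 11
[... 1664 characters left out ...]
 med [0.483 0.111 0.022] top [0.486 0.108 0.04 ] 164
nest_large 0.89 [224. 208. 262. 230.] med [0.641 0.046 0.013] top [0.64  0.05  0.017] 541
nest_large 0.86 [276. 170. 312. 190.] med [ 0.637 -0.211  0.008] top [ 0.638 -0.214  0.013] 501
slug_large 0.76 [350. 173. 369. 202.] med [ 0.443 -0.208  0.037] top [ 0.447 -0.22   0.057] 420
slug_large 0.2 [158. 302. 183. 331.] med [0.54  0.399 0.026] top [0.54  0.398 0.04 ] 695
slug_medium 0.67 [320. 197. 332. 217.] med [ 0.481 -0.096  0.03 ] top [ 0.484 -0.103  0.044] 242
bottle 0.59 [337. 130. 352. 165.] med [ 0.571 -0.382  0.054] top [ 0.577 -0.394  0.107] 528
crucible 0.79 [158. 306. 183. 334.] med [0.54  0.399 0.026] top [0.541 0.399 0.04 ] 686
```

```bash
python3 - <<'E'
import numpy as np, cv2
i=cv2.imread('pics/top0.png'); cv2.imwrite('pics/topc.png',cv2.resize(i[140:280,110:470],(800,311*1),interpolation=cv2.INTER_CUBIC))
P=np.load('top0.npy'); 
# ground bias, then each recess: centroid & area-equivalent diameter of points below rim
g=P[(abs(P[...,0]-.53)<.02)&(abs(P[...,1])<.1)]; print('ground z',np.median(g[:,2]))
for y in (.132,.049,-.032,-.213):
    w=P[(abs(P[...,0]-.637)<.036)&(abs(P[...,1]-y)<.036)]; b=w[w[:,2]<np.percentile(w[:,2],90)-.0045]
    pa=(1.4/535.9)**2; print(y,len(w),len(b),'diam',2*np.sqrt(len(b)*pa/np.pi),b.mean(0).round(4),np.percentile(w[:,2],[5,90]).round(4))
E
```

```text
ground z -7.859245117847191e-05
0.132 712 340 diam 0.05435491193882545 [0.638  0.1327 0.0107] [0.0056 0.0194]
0.049 728 479 diam 0.06451594970259196 [0.6386 0.0497 0.0086] [0.0041 0.0182]
-0.032 717 393 diam 0.05843803620295919 [ 0.6397 -0.0317  0.0094] [0.005  0.0186]
-0.213 732 455 diam 0.06287891458061298 [ 0.6379 -0.2144  0.0041] [-0.0001  0.0135]
```

View pics/topc.png

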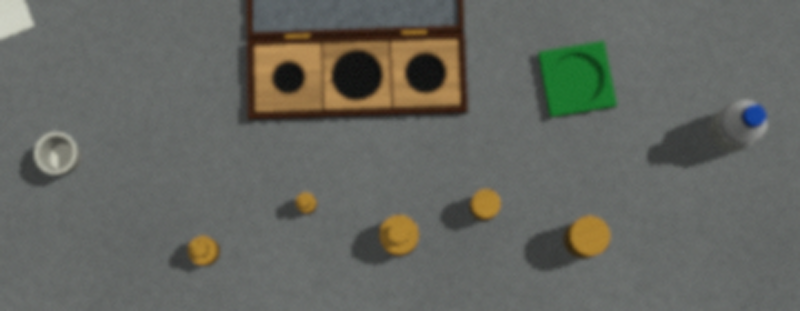

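The top view shows the case with nests left to right: small (crop 290,77), large (357,75) and medium (425,72). The green decoy is at (578,78). The knobbed weights are at (400,235) large, (203,250) medium and (306,203) small. The plain slugs are at (486,204) and (589,236). This agrees with the network positions, so I'll move above the large weight.

```bash
cat >> h.py <<'E'
def plan(*targets,yaw=-90.):
    s=r.get_state(); T=R.from_euler('xyz',s['eef_rot'],degrees=True); G=R.from_euler('xyz',[180,0,yaw],degrees=True)
    print('tcp',s['tcp_pos'].round(4),s['eef_rot'].round(2),'w',round(s['gripper_width'],4),'F',s['contact_force'].round(1),'g',round(float(s['gripper_force']),1),'t',round(s['time_s'],2))
    for t in targets: print(t,'travel',(T.inv().apply(np.array(t)-s['tcp_pos'])/.5).round(4),'dr',((T.inv()*G).as_rotvec(degrees=True)/360).round(4))
E
python3 -c "
from h import *
plan((.445,-.002,.16))"
```

```text
tcp [ 0.1491 -0.6583  0.2266] [-180.      0.   -167.24] w 0.0876 F [ 0.8 -0.7  0.1] g 0.0 t 1.1
(0.445, -0.002, 0.16) travel [-0.8672  1.1494  0.1331] dr [-0.     -0.     -0.2145]
```

Call:
jog_arm:
  travel:
    - [-0.72, 0.95, 0.1]
    - [-0.72, 0.95, 0.1]
    - [-0.72, 0.95, 0.1]
    - [-0.72, 0.95, 0.1]
    - [-0.72, 0.95, 0.1]
    - [-0.72, 0.95, 0.1]
    - [-0.72, 0.95, 0.1]
    - [-0.72, 0.95, 0.1]
    - [-0.72, 0.95, 0.1]
    - [-0.72, 0.95, 0.1]
  dr:
    - [0, 0, -0.2145]
    - [0, 0, -0.2145]
    - [0, 0, -0.2145]
    - [0, 0, -0.2145]
    - [0, 0, -0.2145]
    - [0, 0, -0.2145]
    - [0, 0, -0.2145]
    - [0, 0, -0.2145]
    - [0, 0, -0.2145]
    - [0, 0, -0.2145]
  claw: [1, 1, 1, 1, 1, 1, 1, 1, 1, 1]

```text
time_s: 2.35
tcp_pos: [0.3962, -0.1131, 0.1769]
eef_rot: [-179.9, 0.0, -89.9]
contact_force: [0.2, -0.4, 0.1]
gripper_width: 0.0879
gripper_force: 0.0
```

```bash
python3 -c "
from h import *
plan((.445,-.002,.16)); print(r.get_state()['joints'].round(1))"
```

```text
tcp [ 0.3962 -0.1131  0.1769] [-1.7992e+02  1.0000e-02 -8.9880e+01] w 0.0879 F [ 0.2 -0.4  0.1] g 0.0 t 2.35
(0.445, -0.002, 0.16) travel [-0.2219 -0.0981  0.034 ] dr [-0.0002  0.      0.0003]
[ 11.8  -2.8 -34.7   0.  -58.1 -11.7]
```

Call:
jog_arm:
  travel:
    - [-0.222, -0.098, 0.034]
    - [-0.222, -0.098, 0.034]
    - [-0.222, -0.098, 0.034]
    - [-0.222, -0.098, 0.034]
    - [-0.222, -0.098, 0.034]
    - [-0.222, -0.098, 0.034]
    - [-0.222, -0.098, 0.034]
    - [-0.222, -0.098, 0.034]
    - [-0.222, -0.098, 0.034]
    - [-0.222, -0.098, 0.034]
  dr:
    - [0, 0, 0]
    - [0, 0, 0]
    - [0, 0, 0]
    - [0, 0, 0]
    - [0, 0, 0]
    - [0, 0, 0]
    - [0, 0, 0]
    - [0, 0, 0]
    - [0, 0, 0]
    - [0, 0, 0]
  claw: [1, 1, 1, 1, 1, 1, 1, 1, 1, 1]

```text
time_s: 3.6
tcp_pos: [0.4443, -0.0045, 0.1595]
eef_rot: [180.0, -0.0, -90.0]
contact_force: [-0.3, 0.3, -0.1]
gripper_width: 0.0876
gripper_force: 0.0
```

```bash
cat >> h.py <<'E'
def wrist(names):
    s=r.get_state(); c=r.capture('wrist'); H=np.array(c['hand_eye']); z=c['range_z'].astype(float)
    v,u=np.mgrid[:z.shape[0],:z.shape[1]]; a=(u-c['cx'])/c['fx']; b=(v-c['cy'])/c['fy']; th=np.hypot(a,b); k=np.where(th>1e-6,np.tan(th)/np.maximum(th,1e-6),1)
    P=np.stack([a*k*z,-b*k*z,-z],-1)@H[:3,:3].T+H[:3,3]
    P=R.from_euler('xyz',s['eef_rot'],degrees=True).apply(P.reshape(-1,3)).reshape(P.shape)+s['tcp_pos']
    for n in names:
        for d in r.regions_of(n,'wrist')[:3]:
            q=P[d['pixels']&(z>0)&(th<1.3)]
            if len(q):
                t=q[q[:,2]>np.percentile(q[:,2],97)-.004]
                print(n,round(d['conf'],2),np.round(d['extent']),'bbox',q.min(0).round(3),q.max(0).round(3),'topc',((t.min(0)+t.max(0))/2).round(4))
    return c,P
E
python3 - <<'E'
from h import *
plan((.445,-.002,.014))
c,P=wrist(['weight_large','weight_medium','weight_small','nest_large','nest_medium','nest_small'])
np.save('w0.npy',P); cv2.imwrite('pics/w0.png',c['pixels'][...,::-1])
E
```

```text
tcp [ 0.4443 -0.0045  0.1595] [180.    -0.   -90.01] w 0.0876 F [-0.3  0.3 -0.1] g 0.0 t 3.6
(0.445, -0.002, 0.014) travel [-0.0051 -0.0014  0.2911] dr [ 0. -0. -0.]
weight_small 0.86 [226. 298. 250. 320.] bbox [ 0.453 -0.029 -0.001] [0.497 0.134 0.241] topc [0.4723 0.0414 0.1381]
nest_large 0.93 [ 66. 209. 136. 268.] bbox [ 0.493 -0.043  0.005] [0.683 0.066 0.23 ] topc [0.5883 0.0116 0.1209]
nest_large 0.68 [ 64.   1. 136.  54.] bbox [ 0.591 -0.238 -0.003] [ 0.689 -0.169  0.014] topc [ 0.637  -0.2036  0.0109]
nest_medium 0.73 [ 59. 132. 127. 215.] bbox [ 0.6   -0.075  0.002] [0.686 0.008 0.017] topc [ 0.6426 -0.0336  0.0148]
```

View pics/w0.png

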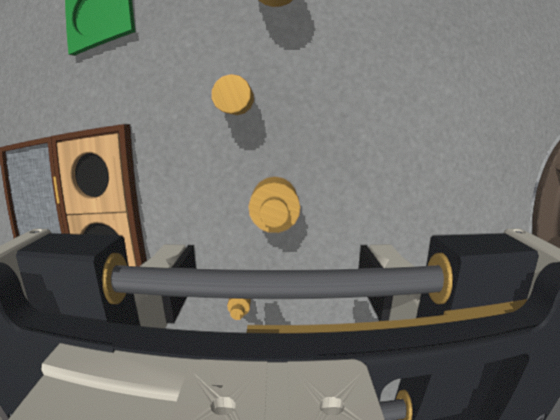

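The wrist view shows the large weight at (274,208) between the open fingers, slug_medium at (232,95) and the small weight at (238,308). I'll measure the weight centres from the depth data.

```bash
cat >> h.py <<'E'
def ctr(P,xy,h,rad):
    for lo,hi,l in ((h-.004,h+.004,'top'),(.006,h+.01,'all')):
        q=P[(np.hypot(P[...,0]-xy[0],P[...,1]-xy[1])<rad+.012)&(P[...,2]>lo)&(P[...,2]<hi)]
        if len(q): print(l,len(q),q.min(0).round(4),q.max(0).round(4),'mid',((q.min(0)+q.max(0))/2).round(4))
E
python3 - <<'E'
from h import *
W=np.load('w0.npy');T=np.load('top0.npy');S=np.load('side0.npy')
for n,xy,h,rad in (('L',(.446,-.002),.058,.023),('M',(.427,.225),.044,.017),('S',(.484,.108),.04,.012)):
    for m,P in (('wrist',W),('top',T),('side',S)):
        print(n,m); ctr(P,xy,h,rad)
E
```

```text
L wrist
top 628 [ 0.4364 -0.0159  0.0542] [0.4596 0.0074 0.0589] mid [ 0.448  -0.0043  0.0565]
all 2192 [ 0.4252 -0.0264  0.0061] [0.4704 0.0178 0.0589] mid [ 0.4478 -0.0043  0.0325]
L top
top 64 [ 0.4353 -0.0119  0.0542] [0.4583 0.0084 0.062 ] mid [ 0.4468 -0.0017  0.0581]
all 263 [ 0.4157 -0.0302  0.0062] [0.4679 0.0273 0.0654] mid [ 0.4418 -0.0014  0.0358]
L side
top 58 [ 0.4365 -0.0147  0.0544] [0.4589 0.0097 0.0603] mid [ 0.4477 -0.0025  0.0573]
all 428 [ 0.4252 -0.0251  0.0061] [0.4698 0.0216 0.0603] mid [ 0.4475 -0.0017  0.0332]
M wrist
M top
top 29 [0.4194 0.2197 0.0412] [0.4347 0.2359 0.0476] mid [0.4271 0.2278 0.0444]
all 157 [0.4059 0.2    0.006 ] [0.4505 0.2441 0.0527] mid [0.4282 0.2221 0.0294]
M side
top 53 [0.4208 0.2163 0.0403] [0.4384 0.2352 0.0466] mid [0.4296 0.2257 0.0434]
all 315 [0.4117 0.2101 0.006 ] [0.4448 0.2435 0.0466] mid [0.4282 0.2268 0.0263]
S wrist
top 140 [0.4785 0.0985 0.0361] [0.4918 0.112  0.0403] mid [0.4852 0.1052 0.0382]
all 393 [0.4736 0.0953 0.0077] [0.4971 0.1152 0.0403] mid [0.4854 0.1052 0.024 ]
S top
top 21 [0.4798 0.1014 0.0361] [0.4901 0.1143 0.0421] mid [0.485  0.1078 0.0391]
all 72 [0.4725 0.0884 0.0064] [0.4945 0.1186 0.0468] mid [0.4835 0.1035 0.0266]
S side
top 26 [0.4794 0.101  0.0361] [0.4924 0.1141 0.0426] mid [0.4859 0.1076 0.0394]
all 146 [0.4738 0.0919 0.0061] [0.4981 0.1193 0.0426] mid [0.486  0.1056 0.0244]
```

Call:
jog_arm:
  travel:
    - [-0.003, -0.0054, 0.1]
    - [-0.003, -0.0054, 0.2]
    - [-0.003, -0.0054, 0.27]
    - [-0.003, -0.0054, 0.291]
    - [-0.003, -0.0054, 0.291]
    - [-0.003, -0.0054, 0.291]
    - [-0.003, -0.0054, 0.291]
    - [-0.003, -0.0054, 0.291]
    - [-0.003, -0.0054, 0.291]
    - [-0.003, -0.0054, 0.291]
  dr:
    - [0, 0, 0]
    - [0, 0, 0]
    - [0, 0, 0]
    - [0, 0, 0]
    - [0, 0, 0]
    - [0, 0, 0]
    - [0, 0, 0]
    - [0, 0, 0]
    - [0, 0, 0]
    - [0, 0, 0]
  claw: [1, 1, 1, 1, 1, 0.3, 0.3, 0.3, 0.3, 0.3]
  newtons: 30

```text
time_s: 5.2
tcp_pos: [0.447, -0.003, 0.0142]
eef_rot: [-180.0, 0.0, -90.0]
contact_force: [-0.9, 1.3, 3.2]
gripper_width: 0.0443
gripper_force: 30.0
```

```bash
python3 -c "
from h import *
plan((.447,-.003,.09),(.6395,.050,.09))"
```

```text
tcp [ 0.447  -0.003   0.0142] [-179.99    0.    -90.02] w 0.0443 F [-0.9  1.3  3.2] g 30.0 t 5.2
(0.447, -0.003, 0.09) travel [-0.     -0.     -0.1516] dr [-0.  0. -0.]
(0.6395, 0.05, 0.09) travel [-0.1061 -0.385  -0.1515] dr [-0.  0. -0.]
```

Call:
jog_arm:
  travel:
    - [0, 0, -0.05]
    - [0, 0, -0.1]
    - [0, 0, -0.15]
    - [-0.03, -0.1, -0.15]
    - [-0.055, -0.2, -0.15]
    - [-0.08, -0.3, -0.15]
    - [-0.1, -0.36, -0.15]
    - [-0.106, -0.385, -0.15]
    - [-0.106, -0.385, -0.15]
    - [-0.106, -0.385, -0.15]
  dr:
    - [0, 0, 0]
    - [0, 0, 0]
    - [0, 0, 0]
    - [0, 0, 0]
    - [0, 0, 0]
    - [0, 0, 0]
    - [0, 0, 0]
    - [0, 0, 0]
    - [0, 0, 0]
    - [0, 0, 0]
  claw: [0.3, 0.3, 0.3, 0.3, 0.3, 0.3, 0.3, 0.3, 0.3, 0.3]

```text
time_s: 6.45
tcp_pos: [0.638, 0.0495, 0.0884]
eef_rot: [179.9, -0.0, -90.0]
contact_force: [0.1, -0.7, -4.7]
gripper_width: 0.0445
gripper_force: 30.0
```

```bash
python3 - <<'E'
from h import *
plan((.6395,.050,.022))
c,P=wrist([]); cv2.imwrite('pics/w1.png',c['pixels'][...,::-1])
q=P[(abs(P[...,0]-.64)<.06)&(abs(P[...,1]+.032)<.037)]
# medium recess as dark-floor points
f=q[(q[:,2]<.0125)&(q[:,2]>.002)&(abs(q[:,0]-.64)<.036)]; print('M recess',len(f),f.min(0),f.max(0),np.median(f,0))
ctr(P,(.6395,.05),.133,.023)
E
```

```text
tcp [0.638  0.0495 0.0884] [ 1.7989e+02 -2.0000e-02 -9.0040e+01] w 0.0445 F [ 0.1 -0.7 -4.7] g 30.0 t 6.45
(0.6395, 0.05, 0.022) travel [-0.001  -0.0032  0.1329] dr [ 0.0003 -0.     -0.0001]
M recess 3790 [ 0.60640881 -0.06514768  0.00449006] [ 0.66816922 -0.00858683  0.01247843] [ 0.64269335 -0.03412522  0.00729649]
top 1919 [0.6121 0.0442 0.1291] [0.6651 0.0603 0.137 ] mid [0.6386 0.0523 0.133 ]
all 11356 [0.6047 0.0151 0.006 ] [0.6743 0.069  0.143 ] mid [0.6395 0.0421 0.0745]
```

View pics/w1.png

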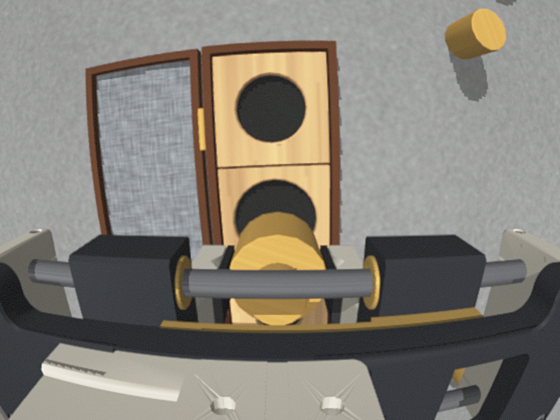

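The large weight hangs over the middle recess, with its black hole visible at (277,215) and the medium recess at (271,108). Lowering now.

Call:
jog_arm:
  travel:
    - [-0.001, -0.0032, 0.05]
    - [-0.001, -0.0032, 0.1]
    - [-0.001, -0.0032, 0.115]
    - [-0.001, -0.0032, 0.12]
    - [-0.001, -0.0032, 0.125]
    - [-0.001, -0.0032, 0.128]
    - [-0.001, -0.0032, 0.13]
    - [-0.001, -0.0032, 0.13]
    - [-0.001, -0.0032, 0.13]
    - [-0.001, -0.0032, 0.13]
  dr:
    - [0, 0, 0]
    - [0, 0, 0]
    - [0, 0, 0]
    - [0, 0, 0]
    - [0, 0, 0]
    - [0, 0, 0]
    - [0, 0, 0]
    - [0, 0, 0]
    - [0, 0, 0]
    - [0, 0, 0]
  claw: [0.3, 0.3, 0.3, 0.3, 0.3, 0.3, 0.3, 0.3, 0.3, 0.3]

```text
time_s: 7.75
tcp_pos: [0.6411, 0.0504, 0.0241]
eef_rot: [-180.0, 0.0, -90.0]
contact_force: [0.4, -0.4, -4.8]
gripper_width: 0.0447
gripper_force: 30.0
```

Call:
jog_arm:
  travel:
    - [0, 0.001, 0.002]
    - [0, 0.002, 0.004]
    - [0, 0.002, 0.005]
    - [0, 0.002, 0.005]
    - [0, 0.002, 0.005]
    - [0, 0.002, 0.005]
    - [0, 0.002, 0.005]
    - [0, 0.002, 0.005]
    - [0, 0.002, 0.005]
    - [0, 0.002, 0.005]
  dr:
    - [0, 0, 0]
    - [0, 0, 0]
    - [0, 0, 0]
    - [0, 0, 0]
    - [0, 0, 0]
    - [0, 0, 0]
    - [0, 0, 0]
    - [0, 0, 0]
    - [0, 0, 0]
    - [0, 0, 0]
  claw: [0.3, 0.3, 0.3, 0.3, 0.3, 0.3, 0.3, 0.3, 0.3, 0.3]

```text
time_s: 9.0
tcp_pos: [0.6402, 0.0504, 0.0222]
eef_rot: [-180.0, 0.0, -90.0]
contact_force: [-3.2, 0.5, 5.5]
gripper_width: 0.0445
gripper_force: 30.0
```

Call:
jog_arm:
  travel:
    - [0, 0, 0]
    - [0, 0, 0]
    - [0, 0, 0]
    - [0, 0, 0]
    - [0, 0, -0.03]
    - [0, 0, -0.1]
    - [0, 0, -0.2]
    - [0, 0, -0.24]
    - [0, 0, -0.24]
    - [0, 0, -0.24]
  dr:
    - [0, 0, 0]
    - [0, 0, 0]
    - [0, 0, 0]
    - [0, 0, 0]
    - [0, 0, 0]
    - [0, 0, 0]
    - [0, 0, 0]
    - [0, 0, 0]
    - [0, 0, 0]
    - [0, 0, 0]
  claw: [0.65, 0.75, 0.75, 0.75, 0.75, 0.75, 0.75, 0.75, 0.75, 0.75]

```text
time_s: 10.25
tcp_pos: [0.6397, 0.0504, 0.1415]
eef_rot: [180.0, 0.0, -90.0]
contact_force: [-0.4, -0.4, -0.8]
gripper_width: 0.0657
gripper_force: 0.0
```

```bash
python3 - <<'E'
from h import *
plan((.4285,.226,.13))
c,P=wrist([]); ctr(P,(.64,.05),.066,.023)
E
```

```text
tcp [0.6397 0.0504 0.1415] [ 1.7998e+02  1.0000e-02 -9.0020e+01] w 0.0657 F [-0.4 -0.4 -0.8] g 0.0 t 10.25
(0.4285, 0.226, 0.13) travel [-0.351   0.4226  0.0232] dr [ 0.      0.     -0.0001]
top 765 [0.6296 0.037  0.0621] [0.6529 0.0607 0.0663] mid [0.6412 0.0489 0.0642]
all 4573 [0.6055 0.0153 0.006 ] [0.6746 0.0849 0.0663] mid [0.64   0.0501 0.0362]
```

Call:
jog_arm:
  travel:
    - [-0.08, 0.1, 0.0]
    - [-0.16, 0.19, 0]
    - [-0.24, 0.28, 0.01]
    - [-0.31, 0.37, 0.023]
    - [-0.351, 0.4226, 0.023]
    - [-0.351, 0.4226, 0.023]
    - [-0.351, 0.4226, 0.023]
    - [-0.351, 0.4226, 0.023]
    - [-0.351, 0.4226, 0.023]
    - [-0.351, 0.4226, 0.023]
  dr:
    - [0, 0, 0]
    - [0, 0, 0]
    - [0, 0, 0]
    - [0, 0, 0]
    - [0, 0, 0]
    - [0, 0, 0]
    - [0, 0, 0]
    - [0, 0, 0]
    - [0, 0, 0]
    - [0, 0, 0]
  claw: [0.8, 0.8, 0.8, 0.8, 0.8, 0.8, 0.8, 0.8, 0.8, 0.8]

```text
time_s: 11.55
tcp_pos: [0.4292, 0.2255, 0.1299]
eef_rot: [180.0, -0.0, -90.1]
contact_force: [-0.3, -0.6, -0.5]
gripper_width: 0.0703
gripper_force: 0.0
```

```bash
python3 - <<'E'
from h import *
plan((.4285,.226,.014))
c,P=wrist([]); ctr(P,(.4285,.226),.044,.017)
E
```

```text
tcp [0.4292 0.2255 0.1299] [ 1.7999e+02 -1.0000e-02 -9.0080e+01] w 0.0703 F [-0.3 -0.6 -0.5] g 0.0 t 11.55
(0.4285, 0.226, 0.014) travel [-0.001   0.0013  0.2318] dr [ 0.     -0.     -0.0002]
top 397 [0.4201 0.2158 0.0405] [0.4374 0.2335 0.0447] mid [0.4288 0.2247 0.0426]
all 1380 [0.4121 0.2076 0.006 ] [0.4454 0.2409 0.0447] mid [0.4287 0.2242 0.0253]
```

Call:
jog_arm:
  travel:
    - [-0.001, 0.001, 0.08]
    - [-0.001, 0.001, 0.16]
    - [-0.001, 0.001, 0.215]
    - [-0.001, 0.001, 0.232]
    - [-0.001, 0.001, 0.232]
    - [-0.001, 0.001, 0.232]
    - [-0.001, 0.001, 0.232]
    - [-0.001, 0.001, 0.232]
    - [-0.001, 0.001, 0.232]
    - [-0.001, 0.001, 0.232]
  dr:
    - [0, 0, 0]
    - [0, 0, 0]
    - [0, 0, 0]
    - [0, 0, 0]
    - [0, 0, 0]
    - [0, 0, 0]
    - [0, 0, 0]
    - [0, 0, 0]
    - [0, 0, 0]
    - [0, 0, 0]
  claw: [0.8, 0.8, 0.8, 0.8, 0.8, 0.2, 0.2, 0.2, 0.2, 0.2]
  newtons: 20

```text
time_s: 12.85
tcp_pos: [0.4284, 0.2266, 0.0143]
eef_rot: [-180.0, 0.0, -90.0]
contact_force: [-1.1, -0.5, 3.4]
gripper_width: 0.0325
gripper_force: 20.0
```

```bash
python3 -c "
from h import *
plan((.6405,-.0325,.1))"
```

```text
tcp [0.4284 0.2266 0.0143] [-1.7999e+02  1.0000e-02 -9.0010e+01] w 0.0325 F [-1.1 -0.5  3.4] g 20.0 t 12.85
(0.6405, -0.0325, 0.1) travel [ 0.5181 -0.4243 -0.1714] dr [-0.  0. -0.]
```

Call:
jog_arm:
  travel:
    - [0, 0, -0.08]
    - [0, 0, -0.16]
    - [0.03, -0.025, -0.21]
    - [0.12, -0.1, -0.21]
    - [0.21, -0.17, -0.21]
    - [0.3, -0.245, -0.21]
    - [0.39, -0.32, -0.21]
    - [0.47, -0.385, -0.21]
    - [0.51, -0.418, -0.21]
    - [0.518, -0.424, -0.21]
  dr:
    - [0, 0, 0]
    - [0, 0, 0]
    - [0, 0, 0]
    - [0, 0, 0]
    - [0, 0, 0]
    - [0, 0, 0]
    - [0, 0, 0]
    - [0, 0, 0]
    - [0, 0, 0]
    - [0, 0, 0]
  claw: [0.2, 0.2, 0.2, 0.2, 0.2, 0.2, 0.2, 0.2, 0.2, 0.2]

```text
time_s: 14.1
tcp_pos: [0.6404, -0.0342, 0.1178]
eef_rot: [179.9, -0.0, -90.2]
contact_force: [-0.4, 0.9, -2.6]
gripper_width: 0.0325
gripper_force: 20.0
```

```bash
python3 -c "
from h import *
plan((.6405,-.0325,.0225))"
```

```text
tcp [ 0.6404 -0.0342  0.1178] [ 1.7989e+02 -2.0000e-02 -9.0160e+01] w 0.0325 F [-0.4  0.9 -2.6] g 20.0 t 14.1
(0.6405, -0.0325, 0.0225) travel [-0.0035 -0.0006  0.1905] dr [ 0.0003 -0.     -0.0004]
```

Call:
jog_arm:
  travel:
    - [-0.0015, 0, 0.06]
    - [-0.0015, 0, 0.12]
    - [-0.0015, 0, 0.16]
    - [-0.0015, 0, 0.175]
    - [-0.0015, 0, 0.18]
    - [-0.0015, 0, 0.183]
    - [-0.0015, 0, 0.186]
    - [-0.0015, 0, 0.188]
    - [-0.0015, 0, 0.188]
    - [-0.0015, 0, 0.188]
  dr:
    - [0, 0, 0]
    - [0, 0, 0]
    - [0, 0, 0]
    - [0, 0, 0]
    - [0, 0, 0]
    - [0, 0, 0]
    - [0, 0, 0]
    - [0, 0, 0]
    - [0, 0, 0]
    - [0, 0, 0]
  claw: [0.2, 0.2, 0.2, 0.2, 0.2, 0.2, 0.2, 0.2, 0.2, 0.2]

```text
time_s: 15.35
tcp_pos: [0.6403, -0.0318, 0.0252]
eef_rot: [-180.0, 0.0, -90.0]
contact_force: [-0.2, -0.7, -2.2]
gripper_width: 0.0324
gripper_force: 20.0
```

Call:
jog_arm:
  travel:
    - [0, 0, 0.002]
    - [0, 0, 0.004]
    - [0, 0, 0.005]
    - [0, 0, 0.006]
    - [0, 0, 0.0065]
    - [0, 0, 0.007]
    - [0, 0, 0.007]
    - [0, 0, 0.007]
    - [0, 0, 0.007]
    - [0, 0, 0.007]
  dr:
    - [0, 0, 0]
    - [0, 0, 0]
    - [0, 0, 0]
    - [0, 0, 0]
    - [0, 0, 0]
    - [0, 0, 0]
    - [0, 0, 0]
    - [0, 0, 0]
    - [0, 0, 0]
    - [0, 0, 0]
  claw: [0.2, 0.2, 0.2, 0.2, 0.2, 0.2, 0.2, 0.2, 0.2, 0.2]

```text
time_s: 16.6
tcp_pos: [0.6403, -0.0318, 0.0223]
eef_rot: [-180.0, -0.0, -90.0]
contact_force: [-3.6, 0.5, 6.8]
gripper_width: 0.0324
gripper_force: 20.0
```

Contact felt, so I'll release and lift.

Call:
jog_arm:
  travel:
    - [0, 0, 0]
    - [0, 0, 0]
    - [0, 0, 0]
    - [0, 0, 0]
    - [0, 0, -0.03]
    - [0, 0, -0.1]
    - [0, 0, -0.2]
    - [0, 0, -0.24]
    - [0, 0, -0.24]
    - [0, 0, -0.24]
  dr:
    - [0, 0, 0]
    - [0, 0, 0]
    - [0, 0, 0]
    - [0, 0, 0]
    - [0, 0, 0]
    - [0, 0, 0]
    - [0, 0, 0]
    - [0, 0, 0]
    - [0, 0, 0]
    - [0, 0, 0]
  claw: [0.5, 0.6, 0.6, 0.6, 0.6, 0.6, 0.6, 0.6, 0.6, 0.6]

```text
time_s: 17.85
tcp_pos: [0.6399, -0.0318, 0.1415]
eef_rot: [180.0, 0.0, -90.0]
contact_force: [1.0, 0.2, 0.1]
gripper_width: 0.0524
gripper_force: 0.0
```

```bash
python3 - <<'E'
from h import *
plan((.4855,.107,.13))
c,P=wrist([]); ctr(P,(.64,-.0325),.052,.017)
E
```

```text
tcp [ 0.6399 -0.0318  0.1415] [ 1.7999e+02  1.0000e-02 -9.0030e+01] w 0.0524 F [1.  0.2 0.1] g 0.0 t 17.85
(0.4855, 0.107, 0.13) travel [-0.2775  0.3089  0.0232] dr [ 0.      0.     -0.0001]
top 385 [ 0.6323 -0.0425  0.048 ] [ 0.649  -0.0253  0.0529] mid [ 0.6407 -0.0339  0.0505]
all 3121 [ 0.6114 -0.0614  0.006 ] [ 0.6682 -0.0038  0.0529] mid [ 0.6398 -0.0326  0.0294]
```

The medium weight is seated, with its top at 52 mm as expected. The small weight is next.

Call:
jog_arm:
  travel:
    - [-0.07, 0.08, 0]
    - [-0.14, 0.16, 0]
    - [-0.21, 0.235, 0.01]
    - [-0.26, 0.29, 0.023]
    - [-0.2775, 0.309, 0.023]
    - [-0.2775, 0.309, 0.023]
    - [-0.2775, 0.309, 0.023]
    - [-0.2775, 0.309, 0.023]
    - [-0.2775, 0.309, 0.023]
    - [-0.2775, 0.309, 0.023]
  dr:
    - [0, 0, 0]
    - [0, 0, 0]
    - [0, 0, 0]
    - [0, 0, 0]
    - [0, 0, 0]
    - [0, 0, 0]
    - [0, 0, 0]
    - [0, 0, 0]
    - [0, 0, 0]
    - [0, 0, 0]
  claw: [0.7, 0.7, 0.7, 0.7, 0.7, 0.7, 0.7, 0.7, 0.7, 0.7]

```text
time_s: 19.15
tcp_pos: [0.486, 0.1067, 0.13]
eef_rot: [180.0, -0.0, -90.1]
contact_force: [-1.3, 0.0, 0.3]
gripper_width: 0.0614
gripper_force: 0.0
```

```bash
python3 - <<'E'
from h import *
plan((.4855,.107,.014))
c,P=wrist([]); ctr(P,(.4855,.107),.04,.012)
E
```

```text
tcp [0.486  0.1067 0.13  ] [ 1.7999e+02 -1.0000e-02 -9.0050e+01] w 0.0614 F [-1.3  0.   0.3] g 0.0 t 19.15
(0.4855, 0.107, 0.014) travel [-0.0007  0.0009  0.2319] dr [ 0.     -0.     -0.0001]
top 236 [0.4792 0.0982 0.0361] [0.4927 0.1116 0.0405] mid [0.486  0.1049 0.0383]
all 703 [0.4747 0.0933 0.0064] [0.4975 0.1166 0.0405] mid [0.4861 0.105  0.0234]
```

Call:
jog_arm:
  travel:
    - [0, 0, 0.08]
    - [0, 0, 0.16]
    - [0, 0, 0.215]
    - [0, 0, 0.232]
    - [0, 0, 0.232]
    - [0, 0, 0.232]
    - [0, 0, 0.232]
    - [0, 0, 0.232]
    - [0, 0, 0.232]
    - [0, 0, 0.232]
  dr:
    - [0, 0, 0]
    - [0, 0, 0]
    - [0, 0, 0]
    - [0, 0, 0]
    - [0, 0, 0]
    - [0, 0, 0]
    - [0, 0, 0]
    - [0, 0, 0]
    - [0, 0, 0]
    - [0, 0, 0]
  claw: [0.7, 0.7, 0.7, 0.7, 0.7, 0.1, 0.1, 0.1, 0.1, 0.1]
  newtons: 15

```text
time_s: 20.45
tcp_pos: [0.4858, 0.107, 0.0142]
eef_rot: [-180.0, 0.0, -90.0]
contact_force: [-1.5, -0.1, 2.6]
gripper_width: 0.0231
gripper_force: 15.0
```

```bash
python3 -c "
from h import *
plan((.6385,.1325,.1))"
```

```text
tcp [0.4858 0.107  0.0142] [-180.      0.    -90.01] w 0.0231 F [-1.5 -0.1  2.6] g 15.0 t 20.45
(0.6385, 0.1325, 0.1) travel [-0.0511 -0.3054 -0.1715] dr [-0.  0. -0.]
```

Call:
jog_arm:
  travel:
    - [0, 0, -0.08]
    - [0, 0, -0.15]
    - [-0.01, -0.06, -0.17]
    - [-0.025, -0.14, -0.17]
    - [-0.037, -0.22, -0.17]
    - [-0.047, -0.28, -0.17]
    - [-0.051, -0.3054, -0.17]
    - [-0.051, -0.3054, -0.17]
    - [-0.051, -0.3054, -0.17]
    - [-0.051, -0.3054, -0.17]
  dr:
    - [0, 0, 0]
    - [0, 0, 0]
    - [0, 0, 0]
    - [0, 0, 0]
    - [0, 0, 0]
    - [0, 0, 0]
    - [0, 0, 0]
    - [0, 0, 0]
    - [0, 0, 0]
    - [0, 0, 0]
  claw: [0.1, 0.1, 0.1, 0.1, 0.1, 0.1, 0.1, 0.1, 0.1, 0.1]

```text
time_s: 21.7
tcp_pos: [0.6377, 0.1324, 0.0994]
eef_rot: [-180.0, 0.0, -90.0]
contact_force: [-0.3, -0.7, -1.9]
gripper_width: 0.0223
gripper_force: 15.0
```

```bash
python3 -c "
from h import *
plan((.6385,.1325,.0222))"
```

```text
tcp [0.6377 0.1324 0.0994] [-1.8e+02  1.0e-02 -9.0e+01] w 0.0223 F [-0.3 -0.7 -1.9] g 15.0 t 21.7
(0.6385, 0.1325, 0.0222) travel [-0.0002 -0.0016  0.1545] dr [-0.  0.  0.]
```

Call:
jog_arm:
  travel:
    - [0, 0, 0.06]
    - [0, 0, 0.11]
    - [0, 0, 0.135]
    - [0, 0, 0.144]
    - [0, 0, 0.148]
    - [0, 0, 0.151]
    - [0, 0, 0.153]
    - [0, 0, 0.155]
    - [0, 0, 0.155]
    - [0, 0, 0.155]
  dr:
    - [0, 0, 0]
    - [0, 0, 0]
    - [0, 0, 0]
    - [0, 0, 0]
    - [0, 0, 0]
    - [0, 0, 0]
    - [0, 0, 0]
    - [0, 0, 0]
    - [0, 0, 0]
    - [0, 0, 0]
  claw: [0.1, 0.1, 0.1, 0.1, 0.1, 0.1, 0.1, 0.1, 0.1, 0.1]

```text
time_s: 22.95
tcp_pos: [0.6388, 0.1325, 0.0223]
eef_rot: [-180.0, 0.0, -90.0]
contact_force: [-2.3, 0.6, 6.2]
gripper_width: 0.0222
gripper_force: 15.0
```

Contact felt, so I'll release and lift.

Call:
jog_arm:
  travel:
    - [0, 0, 0]
    - [0, 0, 0]
    - [0, 0, 0]
    - [0, 0, 0]
    - [0, 0, -0.03]
    - [0, 0, -0.1]
    - [0, 0, -0.2]
    - [0, 0, -0.3]
    - [0, 0, -0.4]
    - [0, 0, -0.4]
  dr:
    - [0, 0, 0]
    - [0, 0, 0]
    - [0, 0, 0]
    - [0, 0, 0]
    - [0, 0, 0]
    - [0, 0, 0]
    - [0, 0, 0]
    - [0, 0, 0]
    - [0, 0, 0]
    - [0, 0, 0]
  claw: [0.4, 0.55, 0.55, 0.55, 0.55, 0.55, 0.55, 0.55, 0.55, 0.55]

```text
time_s: 24.2
tcp_pos: [0.6409, 0.1331, 0.2283]
eef_rot: [-179.5, 0.2, -90.0]
contact_force: [-0.2, 0.1, -0.3]
gripper_width: 0.048
gripper_force: 0.0
```

Call:
jog_arm:
  travel:
    - [0, 0.1, 0]
    - [0, 0.2, 0]
    - [0, 0.3, 0]
    - [0, 0.4, 0]
    - [0, 0.4, 0]
    - [0, 0.4, 0]
    - [0, 0.4, 0]
    - [0, 0.4, 0]
    - [0, 0.4, 0]
    - [0, 0.4, 0]
  dr:
    - [0, 0, 0]
    - [0, 0, 0]
    - [0, 0, 0]
    - [0, 0, 0]
    - [0, 0, 0]
    - [0, 0, 0]
    - [0, 0, 0]
    - [0, 0, 0]
    - [0, 0, 0]
    - [0, 0, 0]
  claw: [0.55, 0.55, 0.55, 0.55, 0.55, 0.55, 0.55, 0.55, 0.55, 0.55]

```text
time_s: 25.45
tcp_pos: [0.4387, 0.1324, 0.2213]
eef_rot: [180.0, -0.0, -90.0]
contact_force: [-0.2, 0.2, 0.2]
gripper_width: 0.0482
gripper_force: 0.0
```

```bash
python3 - <<'E'
from h import *
plan()
for n in ('top','side'):
    c=r.capture(n); P=cloud(c); print(n); cv2.imwrite(f'pics/{n}1.png',cv2.resize(c['pixels'][100:290,100:470,::-1],(740,380)))
    for xy,h,rad in (((.6395,.05),.066,.023),((.64,-.0325),.052,.017),((.6385,.1325),.048,.012)): ctr(P,xy,h,rad)
E
```

```text
tcp [0.4387 0.1324 0.2213] [ 1.7997e+02 -2.0000e-02 -9.0040e+01] w 0.0482 F [-0.2  0.2  0.2] g 0.0 t 25.45
top
top 59 [0.6285 0.0405 0.0621] [0.6502 0.0612 0.0694] mid [0.6393 0.0508 0.0658]
all 503 [0.6046 0.0157 0.006 ] [0.6743 0.0826 0.074 ] mid [0.6394 0.0492 0.04  ]
top 36 [ 0.6318 -0.0392  0.0482] [ 0.6481 -0.0236  0.0551] mid [ 0.6399 -0.0314  0.0517]
all 343 [ 0.612  -0.0612  0.0061] [ 0.6686 -0.0054  0.0551] mid [ 0.6403 -0.0333  0.0306]
top 21 [0.6319 0.1268 0.0454] [0.6436 0.1401 0.0513] mid [0.6378 0.1335 0.0483]
all 226 [0.6148 0.109  0.0063] [0.6623 0.1545 0.0561] mid [0.6385 0.1317 0.0312]
side
top 52 [0.6283 0.0388 0.0625] [0.6526 0.0618 0.068 ] mid [0.6404 0.0503 0.0652]
all 531 [0.606  0.0169 0.0073] [0.6734 0.0845 0.068 ] mid [0.6397 0.0507 0.0376]
top 28 [ 0.6305 -0.04    0.0481] [ 0.6491 -0.0222  0.0547] mid [ 0.6398 -0.0311  0.0514]
all 275 [ 0.6127 -0.06    0.0063] [ 0.6686 -0.0045  0.0547] mid [ 0.6406 -0.0323  0.0305]
top 23 [0.6328 0.1244 0.0442] [0.6464 0.1398 0.0504] mid [0.6396 0.1321 0.0473]
all 241 [0.6147 0.1097 0.0064] [0.6618 0.1559 0.0504] mid [0.6383 0.1328 0.0284]
```

View pics/top1.png

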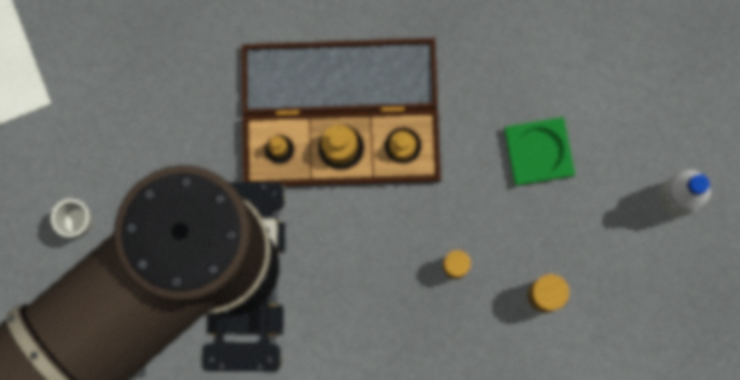

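View pics/side1.png

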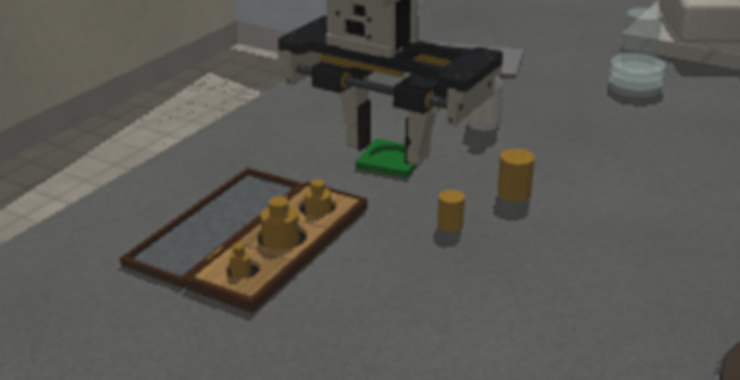

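Both views show the small, large and medium weights standing upright in their own recesses, at (279,148), (341,145) and (403,144) in the top view. The slugs, bottle and crucible have not moved and the gripper is clear, so I'm handing in.

```bash
python3 -c "
from plant import r
print(r.close_job())"
```

```text
the job is handed in; nothing more can be done
None
```

All three weights stand upright and released in their own nests, the plain cylinders, bottle and crucible were not touched, and the job is handed in at about 26 s; the hand-in returned no verdict.

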